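# Stop the wear tester and park its grinding arms up

## Robot

A 7-joint arm with a two-finger parallel gripper is mounted at the origin on a cart in front of the work surface, level with it; the furniture and walls round the work are solid. World frame = base frame: x ahead of the robot, y to its left, z up, the work surface at z = 0. Lengths are in m, angles in rad, forces in N, time in s.
With the tool pointing down it reaches from about 0.4 to 0.85 m from the base axis. Payload 4.5 kg.
Tool frame: the origin (TCP) lies at the very end of the fingers, on their centre line; the grasp point (between the pads) lies 19 mm behind it (r.grip_depth is the z of the grasp point in the tool frame, in m); z points along the fingers, y is the line along which they close (so a half turn about z gives the same grasp; the last joint's range is limited). The gripper opens to 88 mm and grips with 3 to 60 N. Pads are 18 mm wide; open, the fingers measure 123 mm over their backs; the gripper's body (75 mm by 187 mm) begins 45 mm behind the grasp point.
Start: joints at [-1.238, 0.689, -0.195, 1.565, 0.157, 0.902, -0.215], TCP at [0.184, 0.597, 0.239] pointing down, gripper open.
Joint ranges: [-3.01, 3.01], [-0.46, 2.08], [-1.47, 1.51], [0.13, 2.56], [-1, 4.14], [0.04, 2.09], [-2.66, 2.66]. Speed limits (rad/s): [2.57, 2.57, 3.14, 3.14, 3.14, 3.14, 3.14].

## Interface

Orientations are given as a unit quaternion [x, y, z, w].
In Python, from plant import r, optics, job gives the robot as it stands (r), with the cameras (optics) and the job (job).
- The arm moves only by the tool shift_gripper, called after "Request:" as name(argument=value, ...) on one line, values as JSON. Schema: {"type":"object","properties":{"segments":{"type":"array","items":{"type":"number"},"minItems":7,"maxItems":70},"squeeze":{"type":"number"},"only":{"type":"string"},"quiet":{"type":"boolean"},"lines":{"type":"string"}},"required":["segments"],"additionalProperties":false}. segments is one flat list of numbers that holds 1 to 10 rows one after another, with no inner brackets; each row has 7 numbers: the opening from 0.0 (shut) to 1.0 (fully open), then dx, dy, dz in parts of the range, where 1.0 means 750 mm, then a rotation vector rx, ry, rz in parts of the range, where 1.0 means pi rad; each row is the pose to reach, as a shift and turn from the pose commanded when the call began, along the tool's axes at that moment; what a row does not reach only later rows make up. A row lasts 1/10 s, in which the tool goes at most 0.05 m and 0.15 rad, less where a joint would pass 70% of its speed; a pose out of reach is approached as far as the arm can. The fingers move at their own pace and stop on an object; squeeze is the grip in N (left out, the last holds). Time passes only in rows, so rows that do not move let the fingers close. The tool returns the time, the measured TCP pose, the force, the opening and the grip force at its end. only (a regular expression) keeps the lines of the reply that match it, lines (a string "A,B") keeps lines A to B, and quiet returns only ok. A shift or turn number past 1, either way, is cut back to 1. Input that does not fit is refused with a message, and nothing moves.
- r.get_state(): the state, without advancing time (a new reading comes with each control period).
- optics.snapshot(name): name is "scene" or "side" or "wrist"; returns the picture (420x560x3 uint8, red, green, blue); there is no depth.
- optics.camera_params(name): a dict with "fx", "fy", "cx", "cy" (pixels), "rvec" (rotation vector, rad) and "tvec" (3), from world to camera coordinates, as OpenCV has them. Camera axes: x right, y down, z forward; pixel columns grow to the right and rows downward; lengths in m; the calibration is good to about 2 mm. A picture is of the moment at which its call begins: read the wrist's pose just before it. camera_params takes no time and is no camera call; for the wrist camera it gives the pose at the moment of the call.
- job.finish_job(): hands the job in; it is judged then, once.
The state is a dict: "clock": time; "q": joint angles; "qd": joint speeds; "joint_torque": joint torques, N m; "tool_pos": TCP position; "eef_rot": TCP orientation; "contact_force": force on the tool from outside, world axes, zero at the start; "moment": the same for the moment, N m; "opening": opening from 0.0 (shut) to 1.0 (fully open); "finger_force": force on a finger pad.
Only numpy, scipy, OpenCV 4.12 (cv2) and the standard library are available. Lean on these libraries where they do the work, as an engineer would, in place of code of your own. Each camera call takes 0.05 s, during which the arm holds its last target. There are 200 camera calls.

## Task

The wear test is finished: press the red stop button on the tester's front ledge fully down so that it latches, and only then push each of the two counterweighted arms up by its orange push bar, past its balance point, until it stays raised by itself with both wheels clear of the specimen. Only press and push with the fingertips or the outside of the fingers: pinch and lift nothing, do not fling an arm up or let it drop back, and leave the things around the tester where they are.

Things in the scene. Friction and masses are not known exactly. Their poses are not given: they have to be found in the camera images.
- tester: Two-arm rotary wear tester, cream bench instrument, fixed. Origin on the bench; x points from its front to its back, y to its left, z up. Housing: x = -180 to +120 mm, y = -150 to +150; front ledge (x = -180 to -120) 45 mm high, deck behind it 70 mm high. Two arms lie forward over the specimen, each with a grey-brown wheel 52 mm across on its inner side.
- specimen (a point): Centre of the top of the blue specimen disc, 102 mm across, on the turntable: tester x = -55, y = 0, z = 90 mm.
- left_hinge (a point): Hinge of the left arm: tester x = +65, y = +56, z = 125 mm; the hinge axis runs along the tester's y. It sits in a grey bracket 33 mm wide in y and 140 mm high. A dark steel counterweight 44 mm across stands on a rod over the hinge, to 122 mm above it; it swings back and down as the arm rises, as far as x = +190 mm.
- right_hinge (a point): The same for the right arm: tester x = +65, y = -56, z = 125 mm.
- stop_button (a joint): Red mushroom stop button, 35 mm across, on a yellow collar on the front ledge (tester x = -148, y = 0). 0 = out, 0.006 m = fully down. It slides straight down against a friction of about 4 N and stays where it is pushed.
- stop_top (a point): Centre of the top of the red stop button (83.5 mm above the bench when out). It moves with the button.
- left_arm (a joint): Angle of the left arm (tester's +y side), rad: 0 = wheel down on the specimen, grows as the front end goes up, end stop 1.75. Below about 0.75 its weight draws it down, above about 0.9 the counterweight draws it up to the end stop, where it stays. Damped hinge: let go past balance it swings over by itself, at most about 1.5 rad/s. Raising it slowly takes 1 to 4 N at the push bar.
- right_arm (a joint): The same for the right arm (tester's -y side).
- left_push (a point): On the axis of the left arm's push bar, a smooth orange bar 15 mm thick that points outward (tester's +y) from the top of an upright stem near the arm's front end, free 24 mm either side of this point, black end cap 18 mm across. 250 mm above the bench with the arm down. At arm angle a, in the tester frame: x = 65 - 100 cos a + 125 sin a, y = +90, z = 125 + 100 sin a + 125 cos a mm.
- right_push (a point): The same on the right arm, whose bar points to the tester's -y (y = -90 mm).
- beaker: Clear empty beaker, 55 mm across, 70 mm high, loose, by the tester's left side; to be left alone. Origin under its centre.
- petri: Petri dish with lid, 64 mm across, 15 mm high, loose, by the tester's left side; to be left alone. Origin under its centre.
- marker: White marker pen with blue cap, 135 mm long, 17 mm thick, lying loose by the tester's right side; to be left alone. Origin under its centre.
- amber: Small amber dropper bottle with black top, 33 mm across, 102 mm high, loose, by the tester's right side; to be left alone. Origin under its centre.
- dish: Second petri dish, 64 mm across, 15 mm high, loose on the tester's deck (70 mm above the bench) beside the left bracket; to be left alone. Origin under its centre.

How it is judged:
By the outcome, as a careful person would: the job done as asked, in the order asked, and still so for the second after the job is handed in, with the robot touching nothing.
It also fails if it takes over 58 s, if anything falls off the work surface, if the arm or the gripper's body presses on something with over 40 N, if the wrist force passes 120 N, or if a joint passes its speed limit or range.

## Working session

There is one attempt and no reset: what is moved stays moved. The work goes in short steps, Python scripts to look and compute and a tool call to move; the robot and the scene stay as the last step left them, time stands still between calls to the robot, and variables do not carry over. Pictures are saved under pics/ and viewed, at most 10 in all, crops included, and the job is handed in when it is done.

```bash
ls; mkdir -p pics; python3 - <<'E'
from plant import r, optics, job
import cv2,numpy as np
s=r.get_state();print({k:np.round(v,3).tolist() for k,v in s.items()})
ims=[optics.snapshot(n) for n in("scene","side")]
for n,i in zip(("scene","side"),ims):
    cv2.imwrite(f"pics/{n}0.png",i[...,::-1]);p=optics.camera_params(n);print(n,{k:np.round(v,3).tolist() for k,v in p.items()})
E
```

```text
pics
plant.py
{'clock': 0.0, 'q': [-1.238, 0.69, -0.195, 1.566, 0.157, 0.902, -0.215], 'qd': [-0.001, -0.0, 0.001, -0.002, -0.0, -0.0, 0.0], 'joint_torque': [-0.0, -52.755, -1.267, -15.343, -0.053, 0.007, 0.0], 'tool_pos': [0.184, 0.597, 0.238], 'eef_rot': [0.149, 0.989, -0.001, -0.0], 'contact_force': [0.744, -0.552, 0.82], 'moment': [0.034, -0.034, -0.011], 'finger_force': 0.0, 'opening': 1.0}
scene {'fx': 483.949, 'fy': 483.949, 'cx': 276.25, 'cy': 211.095, 'rvec': [2.167, -1.043, 0.438], 'tvec': [-0.344, 0.453, 0.873]}
side {'fx': 516.226, 'fy': 516.226, 'cx': 291.922, 'cy': 210.071, 'rvec': [2.136, -0.204, 0.08], 'tvec': [-0.585, 0.214, 1.274]}
```

View pics/scene0.png

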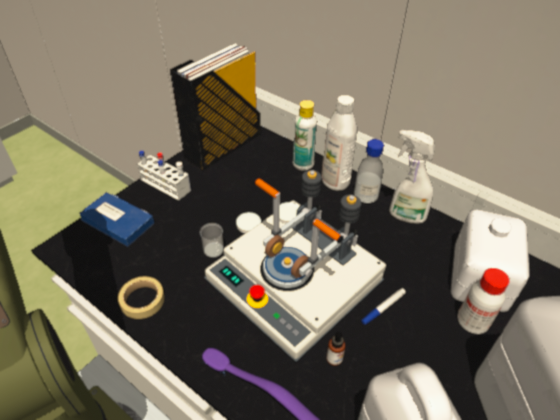

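View pics/side0.png

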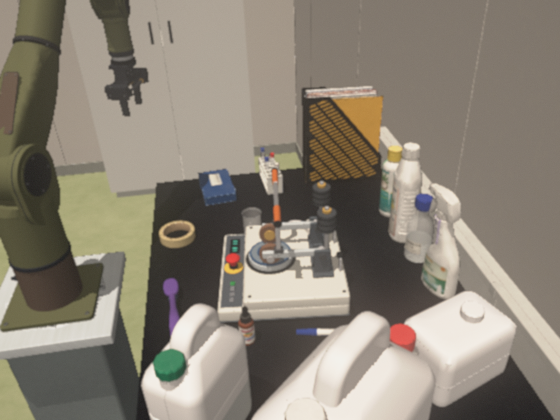

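The scene view shows the red button at about (257,293), the left bar at (267,188), the right bar at (326,230) and the blue disc at (288,265). In the side view the button is at (233,261), with the bars at (275,175) and (277,213). Next I'll triangulate these points.

```bash
cat > h.py <<'E'
import cv2,numpy as np
from plant import r, optics, job
def P(n):
    p=optics.camera_params(n);R=cv2.Rodrigues(np.array(p["rvec"],float))[0]
    K=np.array([[p["fx"],0,p["cx"]],[0,p["fy"],p["cy"]],[0,0,1]]);return K@np.c_[R,np.array(p["tvec"],float)]
def tri(a,b,Pa,Pb):
    X=cv2.triangulatePoints(Pa,Pb,np.array(a,float).reshape(2,1),np.array(b,float).reshape(2,1));return (X[:3]/X[3]).ravel()
def onplane(uv,M,z):
    A=M[:,[0,1,3]].copy();A[:,2]+=M[:,2]*z;v=np.linalg.solve(A,[uv[0],uv[1],1]);return np.r_[v[:2]/v[2],z]
def proj(X,M):
    v=M@np.r_[X,1];return v[:2]/v[2]
def blobs(bgr,hlo,hhi,box,smin=140,vmin=60,amin=15):
    x0,y0,x1,y1=box;h=cv2.cvtColor(bgr,cv2.COLOR_BGR2HSV)[y0:y1,x0:x1]
    m=cv2.inRange(h,(hlo,smin,vmin),(hhi,255,255))
    n,l,st,c=cv2.connectedComponentsWithStats(m)
    return [(c[i]+[x0,y0],st[i][:4]+[x0,y0,0,0],st[i][4],l==i) for i in range(1,n) if st[i][4]>=amin]
E
python3 - <<'E'
from h import *
boxes={"scene":(200,160,400,340),"side":(215,160,345,320)}
for n in boxes:
    im=cv2.imread(f"pics/{n}0.png")
    for nm,lo,hi in(("red",0,4),("red2",174,180),("orange",5,16),("yellow",18,32),("blue",95,125)):
        for c,b,a,_ in blobs(im,lo,hi,boxes[n]): print(n,nm,np.round(c,1),b,a)
E
```

```text
scene red [256.5 291.2] [249 285  16  15] 171
scene orange [266.  187.1] [254 178  25  20] 234
scene orange [326.3 229.4] [312 219  29  22] 242
scene orange [273.  244.4] [267 236  16  19] 123
scene orange [298.4 265. ] [293 257  14  19] 107
scene yellow [207.9 161.2] [205 160   7   4] 19
scene yellow [311.5 175.2] [307 172  10   7] 43
scene yellow [350.9 200.5] [347 196   9   8] 43
scene yellow [276.6 247.4] [272 242  10  12] 79
scene yellow [286.9 260.5] [284 258   6   6] 31
scene yellow [257.  301.2] [246 293  23  16] 202
scene blue [282.4 262.7] [274 254  23  20] 178
scene blue [370.1 316.3] [362 309  18  15] 139
side red [232.3 258.5] [226 253  13  13] 120
side orange [274.2 174.5] [272 169   5  12] 53
side orange [276.3 213. ] [273 206   8  15] 103
side yellow [332.2 163.3] [328 160   9   7] 27
side yellow [320.8 168. ] [316 165  10   7] 23
side yellow [338.4 171.8] [334 170  11   5] 20
side yellow [232.5 268.9] [225 264  18  10] 104
```

```bash
python3 - <<'E'
from h import *
A,B=P("scene"),P("side")
T=lambda a,b:tri(a,b,A,B)
d={"red":T((256.5,291.2),(232.3,258.5)),"L":T((266,187.1),(274.2,174.5)),"R":T((326.3,229.4),(276.3,213))}
for k,v in d.items():
    e=[np.round(proj(v,A),1),np.round(proj(v,B),1)];print(k,v.round(4),e)
L,R,b=d["L"],d["R"],d["red"]
print("LR",np.linalg.norm(L-R))
# fit 2D tester pose: pts tester
src=np.array([[-.148,0],[-.035,.09],[-.035,-.09]]);dst=np.array([b[:2],L[:2],R[:2]])
sc,dc=src-src.mean(0),dst-dst.mean(0)
th=np.arctan2((sc[:,0]*dc[:,1]-sc[:,1]*dc[:,0]).sum(),(sc*dc).sum())
Rm=np.array([[np.cos(th),-np.sin(th)],[np.sin(th),np.cos(th)]]);o=dst.mean(0)-Rm@src.mean(0)
print("yaw",th,np.degrees(th),"o",o,"res mm",(1000*(dst-src@Rm.T-o)).round(1).tolist())
im={n:cv2.imread(f"pics/{n}0.png") for n in("scene","side")}
pts=[(-.18,.15,.045),(-.18,-.15,.045),(.12,-.15,.07),(.12,.15,.07),(-.12,.15,.07),(-.12,-.15,.07),(-.148,0,.0835),(-.055,0,.09),(-.035,.09,.25),(-.035,-.09,.25)]
out=[]
for n,M in(("scene",A),("side",B)):
    g=im[n].copy()
    for p in pts:
        u=proj(np.r_[Rm@p[:2]+o,p[2]],M);cv2.circle(g,tuple(int(v) for v in u.round()),1,(0,255,0),-1)
    out.append(cv2.resize(g[150:360,190:400],None,fx=1.9,fy=1.9,interpolation=cv2.INTER_CUBIC))
cv2.imwrite("pics/chk.png",np.hstack(out))
E
```

```text
red [ 0.4407 -0.0348  0.0737] [array([256.6, 290.6]), array([232. , 258.9])]
L [0.5622 0.0357 0.2544] [array([266.2, 185.8]), array([273.7, 175.4])]
R [ 0.5415 -0.1317  0.254 ] [array([326.4, 228.1]), array([275.7, 213.9])]
LR 0.1687427240911724
yaw -0.12105694949973651 -6.936052287063244 o [ 0.58695709 -0.05238607] res mm [[0.7, -0.3], [-0.9, -5.4], [0.2, 5.8]]
```

View pics/chk.png

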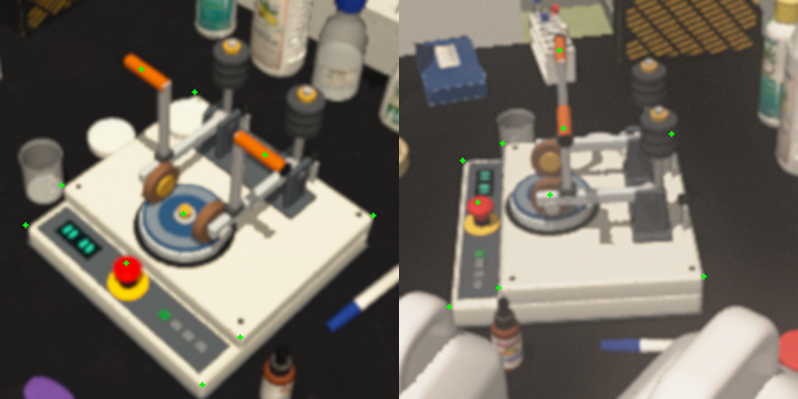

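The fit holds: the projected corners land on the housing and the residuals are 6 mm or less, with z close to the stated heights. The tester is at (0.587, -0.052) with a yaw of -6.9°. Next I'll work out the shifts in the tool's axes.

```bash
cat >> h.py <<'E'
from scipy.spatial.transform import Rotation as Ro
TH=-0.121;O=np.array([.587,-.0524]);C,S=np.cos(TH),np.sin(TH)
def W(x,y,z): return np.array([O[0]+C*x-S*y,O[1]+S*x+C*y,z])
# tool down, y along tester y
RT=Ro.from_matrix(np.array([[-C,-S,0],[-S,C,0],[0,0,-1.]]))
def delta(*targets,rot=RT):
    s=r.get_state();q=Ro.from_quat(s["eef_rot"])
    for t in targets: print("target",np.round(t,4),"shift",q.inv().apply(np.array(t)-s["tool_pos"]).round(4))
    print("rot",(q.inv()*rot).as_rotvec().round(4),"F",np.round(s["contact_force"],1),"t",round(s["clock"],2))
E
python3 -c "
from h import *
delta([.42,.28,.235],W(-.148,0,.15))"
```

```text
target [0.42  0.28  0.235] shift [-0.3189 -0.2332  0.0034]
target [ 0.4401 -0.0345  0.15  ] shift [-0.4307 -0.5278  0.0889]
rot [-1.700e-03 -1.000e-04 -1.777e-01] F [ 0.7  0.8 -0.2] t 0.1
```

The rows are not in the units I measure in: shifts go in shares of 750 mm and turns go in shares of pi rad. I convert before sending: -0.32 m / 0.75 = -0.4267, -0.233 m / 0.75 = -0.3107, -0.178 rad / 3.1416 = -0.0567.

Request:
shift_gripper(segments=[0,-0.4267,-0.3107,0,0,0,0,0,-0.4267,-0.3107,0,0,0,0,0,-0.4267,-0.3107,0,0,0,0,0,-0.4267,-0.3107,0,0,0,0,0,-0.4267,-0.3107,0,0,0,0,0,-0.4267,-0.3107,0,0,0,0,0,-0.4267,-0.3107,0,0,0,0,0,-0.4267,-0.3107,0,0,0,0,0,-0.4267,-0.3107,0,0,0,-0.0567,0,-0.4267,-0.3107,0,0,0,-0.0567], squeeze=10)

```text
clock: 1.1
tool_pos: [0.4219, 0.279, 0.2384]
eef_rot: [0.061, 0.998, -0.0, -0.0]
contact_force: [-0.5, -0.2, -0.1]
opening: 0.119
finger_force: 0.0
```

```bash
python3 -c "
from h import *
delta(W(-.148,0,.17),W(-.148,0,.11))"
```

```text
target [ 0.4401 -0.0345  0.17  ] shift [-0.0563 -0.3089  0.0685]
target [ 0.4401 -0.0345  0.11  ] shift [-0.0563 -0.3089  0.1285]
rot [-0.0004 -0.0005 -0.0012] F [-0.5 -0.2 -0.1] t 1.1
```

Converted, -0.309 m / 0.75 = -0.412, 0.128 m / 0.75 = 0.1707.

Request:
shift_gripper(segments=[0,-0.0747,-0.412,0.0907,0,0,0,0,-0.0747,-0.412,0.0907,0,0,0,0,-0.0747,-0.412,0.0907,0,0,0,0,-0.0747,-0.412,0.0907,0,0,0,0,-0.0747,-0.412,0.0907,0,0,0,0,-0.0747,-0.412,0.0907,0,0,0,0,-0.0747,-0.412,0.0907,0,0,0,0,-0.0747,-0.412,0.144,0,0,0,0,-0.0747,-0.412,0.1707,0,0,0,0,-0.0747,-0.412,0.1707,0,0,0])

```text
clock: 2.1
tool_pos: [0.4384, -0.0317, 0.1088]
eef_rot: [0.06, 0.998, 0.0, -0.002]
contact_force: [0.5, 0.3, 0.3]
opening: 0.002
finger_force: 0.0
```

```bash
python3 -c "
from h import *
delta(W(-.148,0,.085),W(-.148,0,.077))
a=optics.snapshot('wrist');b=optics.snapshot('scene')[150:360,190:400]
cv2.imwrite('pics/pre.png',np.hstack([a,cv2.resize(b,(240,240)).repeat(1,0) if 0 else cv2.copyMakeBorder(cv2.resize(b,(240,240)),0,180,0,0,0)])[...,::-1])"
```

```text
target [ 0.4401 -0.0345  0.085 ] shift [-0.0021 -0.0026  0.0238]
target [ 0.4401 -0.0345  0.077 ] shift [-0.0022 -0.0026  0.0318]
rot [-0.0001 -0.0044  0.0008] F [0.5 0.3 0.3] t 2.1
```

View pics/pre.png

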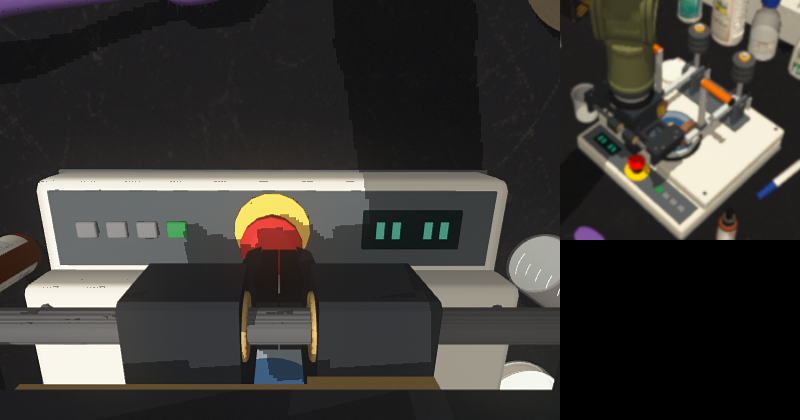

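The wrist view shows the closed fingertips at about (279,255), overlapping the red button at (272,235). The collar is at (272,228). I'll check the alignment by casting rays from this view.

```bash
python3 - <<'E'
from h import *
M=P("wrist");s=r.get_state()
print("tcp px",proj(s["tool_pos"],M),"button px",proj(W(-.148,0,.0835),M))
im=cv2.imread("pics/pre.png")
for nm,lo,hi in(("red",0,4),("yel",18,32)):
    for c,b,a,_ in blobs(im,lo,hi,(200,180,350,300),amin=60):
        print(nm,c.round(1),b,a)
yc=onplane((272,194),M,.055);print("collar front edge@55mm",yc, "button left/right @.08",onplane((241,245),M,.078),onplane((303,245),M,.078))
E
```

```text
tcp px [279.40247001 268.22339989] button px [274.08225615 247.42869606]
red [270.4 236. ] [241 215  61  60] 1752
yel [272.6 213.8] [235 194  75  55] 1836
collar front edge@55mm [ 0.41739451 -0.03329091  0.055     ] button left/right @.08 [ 0.43865652 -0.05277355  0.078     ] [ 0.44276454 -0.01888479  0.078     ]
```

Converted, 0.032 m / 0.75 = 0.0427, -0.0035 m / 0.75 = -0.0047.

Request:
shift_gripper(segments=[0,-0.0027,-0.0047,0.016,0,0,0,0,-0.0027,-0.0047,0.0293,0,0,0,0,-0.0027,-0.0047,0.0347,0,0,0,0,-0.0027,-0.0047,0.0373,0,0,0,0,-0.0027,-0.0047,0.04,0,0,0,0,-0.0027,-0.0047,0.0413,0,0,0,0,-0.0027,-0.0047,0.0427,0,0,0,0,-0.0027,-0.0047,0.0427,0,0,0])

```text
clock: 3.0
tool_pos: [0.4417, -0.0363, 0.0789]
eef_rot: [0.06, 0.998, 0.0, 0.001]
contact_force: [0.3, 2.3, 3.4]
opening: 0.002
finger_force: 1.8
```

Converted, 0.002 m / 0.75 = 0.0027, 0.001 m / 0.75 = 0.0013.

Request:
shift_gripper(segments=[0,0,0,0.0013,0,0,0,0,0,0,0.0027,0,0,0,0,0,0,0.0027,0,0,0,0,0,0,0.0027,0,0,0])

```text
clock: 3.4
tool_pos: [0.4416, -0.0363, 0.0773]
eef_rot: [0.06, 0.998, 0.0, 0.001]
contact_force: [0.3, 2.9, 11.8]
opening: 0.004
finger_force: 5.8
```

Request:
shift_gripper(segments=[0,0,0,0.0013,0,0,0,0,0,0,0.0027,0,0,0,0,0,0,0.0027,0,0,0,0,0,0,0.0027,0,0,0])

```text
clock: 3.8
tool_pos: [0.4418, -0.0363, 0.0769]
eef_rot: [0.06, 0.998, 0.0, 0.002]
contact_force: [-2.7, 3.2, 33.3]
opening: 0.007
finger_force: 16.9
```

The button bottomed out at z≈0.077 under 33 N, so it is fully down. Now I'll lift off and move to a spot in front of the right bar.

Converted, -0.162 m / 0.75 = -0.216, -0.092 m / 0.75 = -0.1227.

Request:
shift_gripper(segments=[0,0,0,-0.04,0,0,0,0,0,0,-0.1067,0,0,0,0,0,0,-0.1733,0,0,0,0,0,0,-0.216,0,0,0,0,-0.0667,-0.0667,-0.216,0,0,0,0,-0.084,-0.1227,-0.216,0,0,0,0,-0.084,-0.1227,-0.216,0,0,0,0,-0.084,-0.1227,-0.216,0,0,0])

```text
clock: 4.6
tool_pos: [0.4918, -0.1387, 0.2358]
eef_rot: [0.063, 0.998, -0.001, -0.001]
contact_force: [-0.1, 1.5, -0.5]
opening: 0.003
finger_force: 0.0
```

```bash
python3 - <<'E'
from h import *
delta(W(-.085,-.092,.235),W(-.035,-.092,.235))
M=P("wrist");a=optics.snapshot('wrist');cv2.imwrite('pics/w1.png',a[...,::-1])
b=optics.snapshot('scene');m=blobs(np.ascontiguousarray(b[...,::-1]),0,4,(200,260,300,320))
print([(c.round(1),q,n) for c,q,n,_ in m])
for y in(-.066,-.09,-.114):print(proj(W(-.035,y,.25),M))
print("tcp",proj(r.get_state()["tool_pos"],M))
for c,q,n,_ in blobs(np.ascontiguousarray(a[...,::-1]),5,16,(0,0,560,420)):print("or",c.round(1),q,n)
E
```

```text
target [ 0.4915 -0.1335  0.235 ] shift [0.0009 0.0052 0.0008]
target [ 0.5412 -0.1395  0.235 ] shift [-0.0491  0.0055  0.0007]
rot [-0.0011 -0.002  -0.0059] F [-0.1  1.5 -0.5] t 4.6
[(array([256.5, 292.3]), array([249, 286,  15,  15]), np.int32(154))]
[348.33206477 380.10107696]
[295.70808586 380.36887785]
[243.11631077 380.63651485]
tcp [288.37447175 266.62633626]
or [373.6 111. ] [368  98  21  33] 42
or [172.8 151.6] [152 140  34  35] 259
or [278.6 373.8] [254 363  50  22] 996
```

View pics/w1.png

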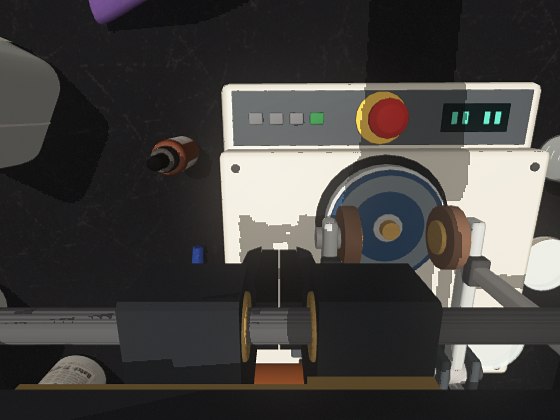

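Contact at soft: first call go 30 mm, then next.

In the wrist picture the bar is seen behind the fingers, with its orange end at col 254 and row 373, which agrees with the predicted bar. The fingers are at col 288. Nothing stands in the way, so I'll approach and push slowly along the arc.

Converted, -0.05 m / 0.75 = -0.0667, -0.044 m / 0.75 = -0.0587.

Request:
shift_gripper(segments=[0,-0.02,0.0053,0.0013,0,0,0,0,-0.0333,0.0053,0.0013,0,0,0,0,-0.0427,0.0053,0,0,0,0,0,-0.0507,0.0053,-0.0027,0,0,0,0,-0.0587,0.0053,-0.0067,0,0,0,0,-0.0667,0.0053,-0.0107,0,0,0])

```text
clock: 5.3
tool_pos: [0.5402, -0.1368, 0.2445]
eef_rot: [0.06, 0.998, 0.0, -0.003]
contact_force: [-5.4, 0.7, 4.2]
opening: 0.003
finger_force: 2.6
```

```bash
python3 -c "
from h import *
s=r.get_state();d=np.array([s['tool_pos'][0]-O[0],s['tool_pos'][1]-O[1]]);print('tester xy',C*d[0]+S*d[1],-S*d[0]+C*d[1])"
```

```text
tester xy -0.03625467271815812 -0.0894116201736729
```

Converted, -0.08 m / 0.75 = -0.1067, -0.023 m / 0.75 = -0.0307.

Request:
shift_gripper(segments=[0,-0.0133,0,-0.008,0,0,0,0,-0.0267,0,-0.0147,0,0,0,0,-0.04,0,-0.02,0,0,0,0,-0.0533,0,-0.024,0,0,0,0,-0.0667,0,-0.0267,0,0,0,0,-0.08,0,-0.0293,0,0,0,0,-0.0933,0,-0.0307,0,0,0,0,-0.1067,0,-0.0307,0,0,0])

```text
clock: 6.1
tool_pos: [0.6218, -0.1469, 0.2678]
eef_rot: [0.06, 0.998, -0.0, -0.001]
contact_force: [-1.0, 0.0, 0.4]
opening: 0.003
finger_force: 0.7
```

```bash
python3 -c "
from h import *
s=r.get_state();d=np.array([s['tool_pos'][0]-O[0],s['tool_pos'][1]-O[1]]);print('tester xy',C*d[0]+S*d[1],-S*d[0]+C*d[1])
b=np.hstack([optics.snapshot('scene')[120:360,190:400],optics.snapshot('side')[120:360,190:400]])
cv2.imwrite('pics/p1.png',cv2.resize(b,None,fx=1.8,fy=1.8)[...,::-1])"
```

```text
tester xy 0.04595320246373105 -0.08959757438340411
```

View pics/p1.png

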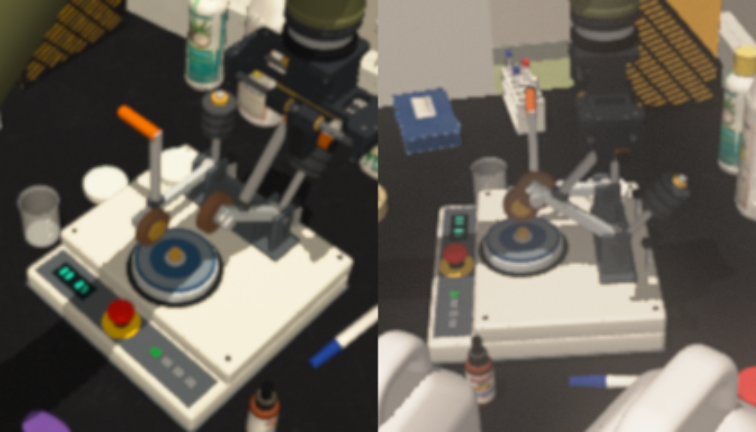

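The right arm is about 0.65 rad up, held by the finger, and the button looks lower on its collar at (121,312). I'll keep going past balance.

Converted, -0.06 m / 0.75 = -0.08, -0.056 m / 0.75 = -0.0747.

Request:
shift_gripper(segments=[0,-0.0133,0,0,0,0,0,0,-0.0253,0,0,0,0,0,0,-0.0373,0,0.0013,0,0,0,0,-0.048,0,0.0027,0,0,0,0,-0.0587,0,0.0053,0,0,0,0,-0.0667,0,0.008,0,0,0,0,-0.0747,0,0.0107,0,0,0,0,-0.08,0,0.0133,0,0,0,0,-0.08,0,0.0133,0,0,0,0,-0.08,0,0.0133,0,0,0])

```text
clock: 7.2
tool_pos: [0.6816, -0.1546, 0.2576]
eef_rot: [0.06, 0.998, 0.0, -0.0]
contact_force: [0.0, 0.7, -0.9]
opening: 0.005
finger_force: 0.0
```

```bash
python3 -c "
from h import *
b=np.hstack([optics.snapshot('scene')[120:360,190:400],optics.snapshot('side')[120:360,190:400]])
cv2.imwrite('pics/p2.png',cv2.resize(b,None,fx=1.8,fy=1.8)[...,::-1])
delta(W(-.09,-.09,.29),W(-.09,.095,.29),W(-.08,.093,.235))"
```

```text
target [ 0.4868 -0.1309  0.29  ] shift [ 1.962e-01  1.000e-04 -3.220e-02]
target [0.5091 0.0528 0.29  ] shift [ 0.1962  0.1851 -0.0322]
target [0.5188 0.0496 0.235 ] shift [0.1862 0.1831 0.0228]
rot [0.     0.0001 0.0002] F [0.1 0.5 0.5] t 7.3
```

View pics/p2.png

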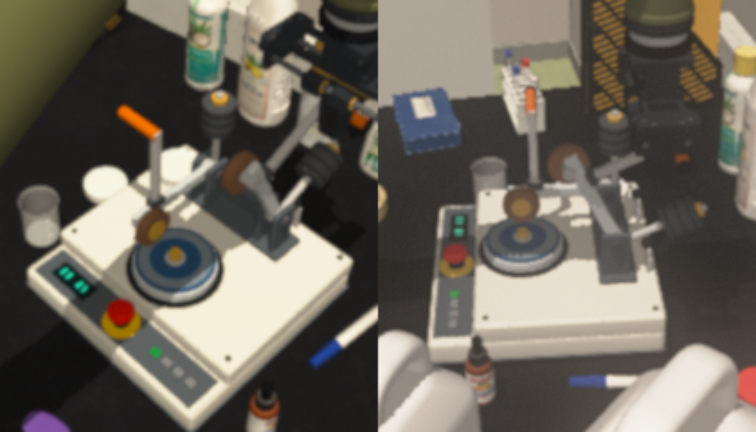

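The right arm is past balance and has left the finger, with zero force. I'll back off, cross over in front and check that it ends up raised.

Converted, 0.196 m / 0.75 = 0.2613, 0.09 m / 0.75 = 0.12.

Request:
shift_gripper(segments=[0,0.0533,0,0,0,0,0,0,0.12,0,-0.0267,0,0,0,0,0.1867,0,-0.0427,0,0,0,0,0.2613,0,-0.0427,0,0,0,0,0.2613,0.0667,-0.0427,0,0,0,0,0.2613,0.1333,-0.0427,0,0,0,0,0.2613,0.2,-0.0427,0,0,0,0,0.2613,0.2453,-0.0267,0,0,0,0,0.248,0.2453,0.0293,0,0,0,0,0.248,0.2453,0.0293,0,0,0])

```text
clock: 8.3
tool_pos: [0.5172, 0.0507, 0.2324]
eef_rot: [0.059, 0.998, -0.001, -0.003]
contact_force: [-0.8, -0.1, -0.3]
opening: 0.009
finger_force: 0.0
```

```bash
python3 -c "
from h import *
b=np.hstack([optics.snapshot('scene')[120:360,190:400],optics.snapshot('side')[120:360,190:400]])
cv2.imwrite('pics/p3.png',cv2.resize(b,None,fx=1.8,fy=1.8)[...,::-1])
delta(W(-.036,.09,.2445))"
```

```text
target [0.5621 0.0413 0.2445] shift [-0.0442 -0.0031 -0.0088]
rot [-0.001  -0.0017 -0.0007] F [ 1.  -0.8  0.5] t 8.4
```

View pics/p3.png

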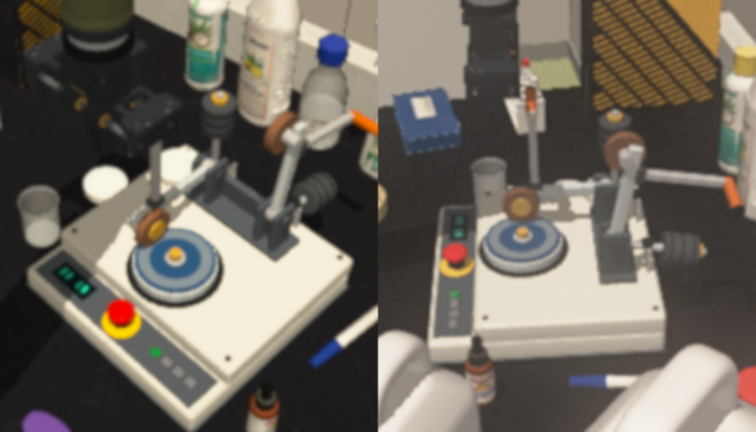

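The right arm stands fully raised, with its bar at (735,190) in the side half. The finger is in front of the left bar. Now I'll repeat the push on the left.

Converted, -0.045 m / 0.75 = -0.06, -0.01 m / 0.75 = -0.0133.

Request:
shift_gripper(segments=[0,-0.016,-0.0027,-0.0027,0,0,0,0,-0.028,-0.0027,-0.0027,0,0,0,0,-0.036,-0.0027,-0.0027,0,0,0,0,-0.044,-0.0027,-0.0053,0,0,0,0,-0.052,-0.0027,-0.0093,0,0,0,0,-0.06,-0.0027,-0.0133,0,0,0])

```text
clock: 9.0
tool_pos: [0.561, 0.0431, 0.2462]
eef_rot: [0.06, 0.998, -0.0, -0.003]
contact_force: [-5.8, 0.8, 4.2]
opening: 0.003
finger_force: 3.1
```

```bash
python3 -c "
from h import *
delta(W(-.036,.09,.2445),W(.044,.09,.2675))"
```

```text
target [0.5621 0.0413 0.2445] shift [-0.0013 -0.0016  0.0017]
target [0.6415 0.0316 0.2675] shift [-0.0812 -0.0017 -0.0218]
rot [-0.0012 -0.0053  0.0004] F [-5.8  0.8  4.2] t 9.0
```

Converted, -0.08 m / 0.75 = -0.1067, -0.07 m / 0.75 = -0.0933.

Request:
shift_gripper(segments=[0,-0.0133,0,-0.008,0,0,0,0,-0.0267,0,-0.0147,0,0,0,0,-0.04,0,-0.02,0,0,0,0,-0.0533,0,-0.024,0,0,0,0,-0.0667,0,-0.0267,0,0,0,0,-0.08,0,-0.0293,0,0,0,0,-0.0933,0,-0.0307,0,0,0,0,-0.1067,0,-0.0307,0,0,0])

```text
clock: 9.8
tool_pos: [0.643, 0.0333, 0.2696]
eef_rot: [0.061, 0.998, 0.0, -0.0]
contact_force: [-1.0, 0.7, 2.1]
opening: 0.013
finger_force: 0.8
```

```bash
python3 -c "
from h import *
delta(W(.046,.09,.2675),W(.105,.09,.258))"
```

```text
target [0.6435 0.0314 0.2675] shift [-0.0008 -0.0018  0.0021]
target [0.7021 0.0243 0.258 ] shift [-0.0598 -0.0018  0.0115]
rot [ 0.0003 -0.0005 -0.0002] F [-1.   0.7  2.1] t 9.8
```

Converted, -0.06 m / 0.75 = -0.08, -0.056 m / 0.75 = -0.0747.

Request:
shift_gripper(segments=[0,-0.0133,0,0,0,0,0,0,-0.0253,0,0,0,0,0,0,-0.0373,0,0.0013,0,0,0,0,-0.048,0,0.0027,0,0,0,0,-0.0587,0,0.0053,0,0,0,0,-0.0667,0,0.008,0,0,0,0,-0.0747,0,0.0107,0,0,0,0,-0.08,0,0.0133,0,0,0,0,-0.08,0,0.0133,0,0,0,0,-0.08,0,0.0133,0,0,0])

```text
clock: 10.8
tool_pos: [0.7025, 0.0263, 0.2586]
eef_rot: [0.06, 0.998, 0.0, -0.0]
contact_force: [-0.8, 0.0, 0.0]
opening: 0.009
finger_force: 0.0
```

Request:
shift_gripper(segments=[0,0.04,0,0,0,0,0,0,0.0933,0,-0.0133,0,0,0,0,0.16,0,-0.04,0,0,0,0,0.2267,0,-0.04,0,0,0,0,0.2933,0,-0.04,0,0,0,0,0.3333,0.0533,-0.04,0,0,0,0,0.3333,0.12,-0.04,0,0,0,0,0.3333,0.1867,-0.04,0,0,0,0,0.3333,0.2133,-0.04,0,0,0,0,0.3333,0.2133,-0.04,0,0,0])

```text
clock: 11.8
tool_pos: [0.4731, 0.2198, 0.2894]
eef_rot: [0.057, 0.998, 0.002, 0.001]
contact_force: [0.4, -0.0, -0.4]
opening: 0.006
finger_force: 0.0
```

```bash
python3 -c "
from h import *
b=np.hstack([optics.snapshot('scene')[120:360,190:400],optics.snapshot('side')[120:360,190:400]])
cv2.imwrite('pics/p4.png',cv2.resize(b,None,fx=1.8,fy=1.8)[...,::-1])"
```

```text
(no output)
```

View pics/p4.png

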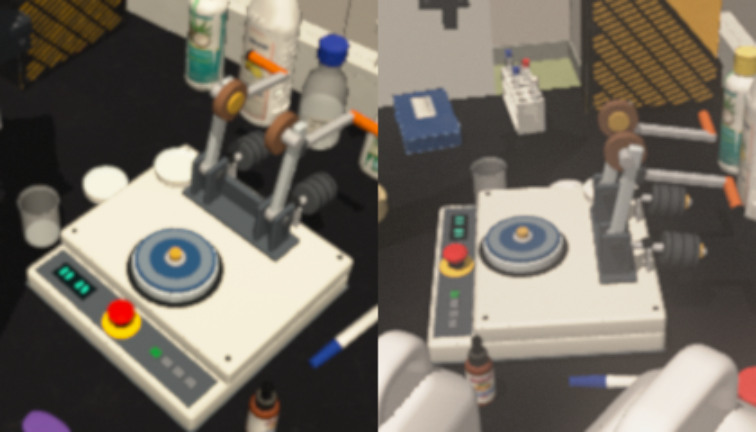

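Both arms are fully raised: bars at (268,62) and (366,122) in the scene half, wheels clear of the disc and nothing around disturbed. One check of the button depth, then I'll hand in.

```bash
python3 - <<'E'
from h import *
A,B=P("scene"),P("side");box={"scene":(235,270,280,320),"side":(215,240,250,285)}
def red(ims):
    o=[]
    for n in box:
        o.append(max(blobs(ims[n],0,4,box[n]),key=lambda t:t[2])[0])
    return o
a=red({n:cv2.imread(f"pics/{n}0.png") for n in box});b=red({n:np.ascontiguousarray(optics.snapshot(n)[...,::-1]) for n in box})
print(np.round(a,1).tolist(),np.round(b,1).tolist(),tri(*a,A,B)-tri(*b,A,B))
X=W(-.148,0,.0735);print([proj(X,M)-proj(X-[0,0,.006],M) for M in(A,B)])
E
```

```text
[[256.5, 291.2], [232.3, 258.5]] [[256.5, 292.5], [232.3, 260.3]] [ 1.72604650e-04 -7.99758997e-05  5.14481211e-03]
[array([-0.0616317 , -1.61702473]), array([-0.20890403, -1.92315737])]
```

```bash
python3 -c "
from plant import r, optics, job
print(job.finish_job())"
```

```text
the job is handed in; nothing more can be done
None
```

The job is handed in: I pressed the stop button to its end stop first (33 N at the bottom, about 5 mm of drop seen by camera against the 6 mm nominal), then pushed both arms past balance, and both stay raised with the wheels clear.

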